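# Post the key fob through the drop box's self-closing flap

## Task

Check out of the apartment by posting the red key fob that lies on the white drop box's sill: push the blue self-closing flap open with one finger and, while that finger still holds it open, push the fob over the sill's far edge into the box with the other finger. Only slide the fob, never lift it, and leave the other things on the shelf where they stand. Finish with the fob inside the box and the flap shut again.

Things in the scene. Friction and masses are not known exactly. Their poses are not given: they have to be found in the camera images.
- dropbox: White key drop box fixed to the shelf, 240 long (x) x 116 wide (y) x 134 high. Origin at shelf height under the middle of the sill's far edge; x is the pushing direction, away from the robot, z up. From x = -120 to 0 its top is a flat sill, height 90, 102 wide between two rails 8 high. Deck behind the hinge: height 134, x = 90 to 120. Nothing stands above the flap.
- sill_edge (a point): Middle of the sill's far edge (x = 0, height 90 of the drop box). Beyond it, to x = 90, is the mouth, 102 wide, between cheeks that rise from sill height to 134 at the hinge. Under the mouth is an empty bin with clear side walls, x = 0 to 114, floor at height 6.
- flap (a joint): Blue flap over the mouth, 94 wide, 100 long, 2.5 thick, hinged along y. Shut (0 rad) it slopes from the hinge down to the sill's far edge, 26 degrees from level. Pushed forward or down it swings into the box, free edge going down and away: angle in rad, to 0.95. A spring shuts it, 0.08 N m when shut, 0.11 at 0.8 rad; the fob's weight does not open it.
- flap_hinge_mid (a point): Middle of the flap's hinge line (x = 90, height 134 of the drop box). An upright fingertip 5 above sill height that touches the flap 15 short of this line in x holds it at about 0.75 rad.
- flap_edge (a point): Middle of the flap's free edge (with the flap shut: x = 0, height 90 of the drop box)
- fob: Red plastic key fob, 36 long (x) x 26 wide (y) x 14 high, about 35 g, loose, lying flat on the sill. Origin at the centre of its underside. It is short enough to lie, untouched, between two fingers 56 apart in the pushing direction.
- charger: White charging disc, 62 across, 9 high, loose; leave alone. Origin at the centre of the underside.
- flashlight: Black plastic flashlight standing on its 42 wide head, 122 high, loose; leave alone. Origin at the centre of the underside.
- pen_cup: Grey ceramic cup, 74 across, 90 high, with pens up to 140 high, loose; leave alone. Origin at the centre of the underside.
- canister: Aluminium canister with dark screw top, 64 across, 105 high, loose; leave alone. Origin at the centre of the underside.
- glasses_case: Grey glasses case, 60 x 155 x 40 high, loose, lying to the right of the sill; leave alone. Origin at the centre of the underside.
Not all that is in view belongs to the job. Of the things that look like the fob, the smallest one is meant.

How it is judged:
By the outcome, as a careful person would: the job done as asked, in the order asked, and still so for the second after the job is handed in, with the robot touching nothing.
It also fails if it takes over 35 s, if anything falls off the work surface, if the arm or the gripper's body presses on something with over 40 N, if the wrist force passes 120 N, or if a joint passes its speed limit or range.

## Robot

A 6-joint arm with a two-finger parallel gripper is mounted at the origin on the work surface. World frame = base frame: x ahead of the robot, y to its left, z up, the work surface at z = 0. Lengths are in m, angles in rad, forces in N, time in s.
With the tool pointing down it reaches from about 0.35 to 0.85 m from the base axis. Payload 8.1 kg.
Tool frame: the origin (TCP) lies between the finger pads; the fingertips stand 17 mm ahead of it and the grasp point (between the pads) lies 2 mm behind it (robot.tips_ahead is the distance from the TCP to the fingertips, in m); z points along the fingers, y is the line along which they close (so a half turn about z gives the same grasp; the last joint's range is limited). The gripper opens to 93 mm and grips with 3 to 60 N. Pads are 15 mm wide; open, the fingers measure 128 mm over their backs; the gripper's body (75 mm by 188 mm) begins 65 mm behind the grasp point.
Start: joints at [-1.421, 0.13, 1.488, -0, 1.523, -0.085], TCP at [0.14, -0.584, 0.236] pointing down, gripper open.
Joint ranges: [-2.96, 2.96], [-0.89, 2.26], [0.02, 2.5], [-1.34, 4.48], [0, 2.73], [-2.66, 2.66]. Speed limits (rad/s): [2.39, 2.39, 2.79, 3.14, 3.14, 3.14].

## Interface

Orientations are given as a 3x3 rotation matrix whose columns are the frame's x, y, z axes.
In Python, from station import robot gives the robot as it stands. The module is installed in compiled form; this text tells all that it offers.
- The arm moves only by the tool carry_out, never from a script. Its argument "series" is a list of rows, each an object of numbers: "fingers": the opening, from 0 (shut) to 1 (fully open); "tx", "ty", "tz": the shift along the tool's x, y, z each as a share of 5 cm, from -1 to 1; "rx", "ry", "rz": the turn, a rotation vector about the tool's x, y, z each as a share of 0.08 rad, from -1 to 1. A call has 1 to 20 rows; each row shifts and turns the commanded pose from where the row before left it, along the tool's axes as they then stand; what a row does not reach is not made up. A row lasts 1/8 s, in which the tool goes at most 62.5 mm and 10.7 degrees, less where a joint would pass 70% of its speed; a pose out of reach is approached as far as the arm can. A call with a number of a shift or a turn outside -1 to 1 is refused whole. A call with a gripper value outside its range is refused whole. The fingers move at their own pace and stop on an object; the grip force is fixed at half the most. Time passes only in rows, so rows that do not move let the fingers close. It gives the time, the measured TCP pose, the force, the opening and the grip force at its end, in the units of the state.
- robot.sense(): the state, without advancing time (a new reading comes with each control period).
- robot.get_image(name): name is "scene" or "top" or "wrist"; returns (picture, depth): 480x640x3 uint8, blue, green, red; 480x640 float32, m along the optical axis (not along the pixel's ray), 0 where there is no reading.
- robot.camera_params(name): a dict with "fx", "fy", "cx", "cy" (pixels), "dist" ([k1, k2, p1, p2, k3] as OpenCV has them; the pictures are not rectified), "view" (4x4, takes a point from world to camera coordinates); the wrist camera has in their place "hand_eye" (4x4, takes a point from camera to tool coordinates, whose origin is the TCP and whose axes are the flange's). Camera axes: x right, y up, looking along -z (the intrinsics and any distortion apply to the point x, -y, -z); pixel columns grow to the right and rows downward; lengths in m; the calibration is good to about 2 mm. A picture is of the moment at which its call begins: read the wrist's pose just before it. camera_params takes no time and is no camera call.
- robot.job_done(): hands the job in; it is judged then, once.
Trained networks look in the newest picture that a camera, given by its name, has taken for a name from the list of things; names that differ only in an ending like _2 or _b are one class to them, and where a whole thing is asked for, a point or a joint stands for the part that bears it (a point fixed in the world has none). Each returns a list of dicts, best first, with "confidence" (0 to 1); they miss things now and then, are a little off and sometimes report something else, mostly with a low value. They report only what shows in the picture. A call takes as long as a camera call. They do not tell look-alikes from the thing itself.
- robot.look_for(camera, target): "bbox" ([centre column, centre row, width, height] in pixels, round what is visible of it).
- robot.mark_of(camera, target): "xy" ([column, row] in pixels: a listed point, or the origin of a listed thing).
The state is a dict: "time_s": time; "joints": joint angles; "qd": joint speeds; "joint_efforts": joint torques, N m; "eef_pos": TCP position; "ee_rot": TCP orientation; "ft_force": force on the tool from outside, world axes, zero at the start; "moment": the same for the moment, N m; "gripper_width": finger opening in m; "finger_force": force on a finger pad.
Only numpy, scipy, OpenCV 4.12 (cv2) and the standard library are available. Lean on these libraries where they do the work, as an engineer would, in place of code of your own. Each camera call takes 0.05 s, during which the arm holds its last target. There are 200 camera calls.

## Working session

There is one attempt and no reset: what is moved stays moved. The work goes in short steps, Python scripts to look and compute and a tool call to move; the robot and the scene stay as the last step left them, time stands still between calls to the robot, and variables do not carry over. Pictures are saved under pics/ and viewed, at most 10 in all, crops included, and the job is handed in when it is done.

Besides the shell and the picture viewer there is one more tool, called after "Call:" as a command line: name --argument value ..., lists and objects as JSON in quotes. carry_out: Moves the arm, as the interface text tells. Its arguments: {"type":"object","properties":{"series":{"type":"array","items":{"type":"object","properties":{"fingers":{"type":"number"},"tx":{"type":"number"},"ty":{"type":"number"},"tz":{"type":"number"},"rx":{"type":"number"},"ry":{"type":"number"},"rz":{"type":"number"}}}}},"required":["series"]}

```bash
mkdir -p pics
cat > h.py <<'E'
import numpy as np, cv2
from station import robot
def px2world(cam,uv,depth=None,z=None):
    p=robot.camera_params(cam)
    K=np.array([[p['fx'],0,p['cx']],[0,p['fy'],p['cy']],[0,0,1]])
    n=cv2.undistortPoints(np.array([[uv]],float),K,np.array(p['dist'],float))[0,0]
    if 'view' in p: T=np.linalg.inv(np.array(p['view']))
    else:
        s=robot.sense(); E=np.eye(4);E[:3,:3]=s['ee_rot'];E[:3,3]=s['eef_pos'];T=E@np.array(p['hand_eye'])
    r=T[:3,:3]@np.array([n[0],-n[1],-1]); o=T[:3,3]
    t=depth if z is None else (z-o[2])/r[2]
    return o+t*r
def dep(d,uv,k=2):
    u,v=int(round(uv[0])),int(round(uv[1]));w=d[max(0,v-k):v+k+1,max(0,u-k):u+k+1];w=w[w>0]
    return float(np.median(w)) if w.size else 0
E
python3 - <<'E'
from h import *
np.set_printoptions(precision=4,suppress=True)
ims=[]
for c in ['top','scene']:
    im,d=robot.get_image(c);cv2.imwrite(f'pics/{c}0.png',im);np.save(c+'d.npy',d)
    for t in ['fob','sill_edge','flap_hinge_mid','dropbox','flap_edge']:
        for r in robot.mark_of(c,t)[:4]:
            if r['confidence']>.2: print(c,t,r['confidence'],np.round(r['xy'],1),px2world(c,r['xy'],dep(d,r['xy'])))
print(robot.sense())
E
```

```text
top fob 0.84 [252.1 324.3] [0.4055 0.1912 0.0205]
top fob 0.73 [252.  271.7] [0.5165 0.1903 0.0191]
top fob 0.49 [309.2 280.2] [0.481  0.0674 0.105 ]
top sill_edge 0.56 [321.1 248.4] [0.546  0.0414 0.0909]
top flap_hinge_mid 0.89 [337.5 196.9] [0.6376 0.0055 0.1372]
top flap_hinge_mid 0.44 [379.3 276.7] [ 0.4953 -0.0812  0.0125]
top dropbox 0.76 [322.8 256.1] [0.5303 0.0387 0.0906]
top dropbox 0.36 [424.2 266.4] [ 0.4983 -0.1581  0.1068]
top flap_edge 0.65 [319.4 242. ] [0.5583 0.0443 0.0952]
scene fob 0.85 [354.1 231.6] [0.4294 0.1937 0.019 ]
scene fob 0.66 [304.9 232.7] [0.4988 0.0569 0.0982]
scene fob 0.62 [370.2 263.2] [0.6345 0.1327 0.104 ]
scene fob 0.5 [224.2 259.7] [ 0.4942 -0.1031  0.0729]
scene sill_edge 0.72 [302.7 250.8] [0.5401 0.0378 0.0891]
scene flap_hinge_mid 0.79 [310.  265.7] [0.6403 0.0169 0.136 ]
scene flap_hinge_mid 0.61 [304.9 288.4] [ 0.6649 -0.0012  0.1112]
scene dropbox 0.69 [303.8 289.9] [ 0.6641 -0.0029  0.1078]
scene flap_edge 0.96 [309.9 255.1] [0.5667 0.0427 0.0971]
{'time_s': 0.6, 'joints': array([-1.4214,  0.1304,  1.4882,  0.    ,  1.523 , -0.0854]), 'qd': array([ 0.001 ,  0.0009, -0.0006,  0.0006, -0.0003,  0.0004]), 'joint_efforts': array([  0.0012, -55.94  , -49.1795,   0.0767,   0.0228,  -0.    ]), 'eef_pos': array([ 0.1396, -0.5835,  0.2357]), 'ee_rot': array([[ 0.9726,  0.2326,  0.    ],
       [ 0.2326, -0.9726, -0.    ],
       [ 0.    ,  0.    , -1.    ]]), 'ft_force': array([-0.2441,  0.3989,  0.6194]), 'moment': array([-0.0531, -0.0038,  0.026 ]), 'finger_force': 0.0, 'gripper_width': 0.09284188699180282}
```

View pics/top0.png

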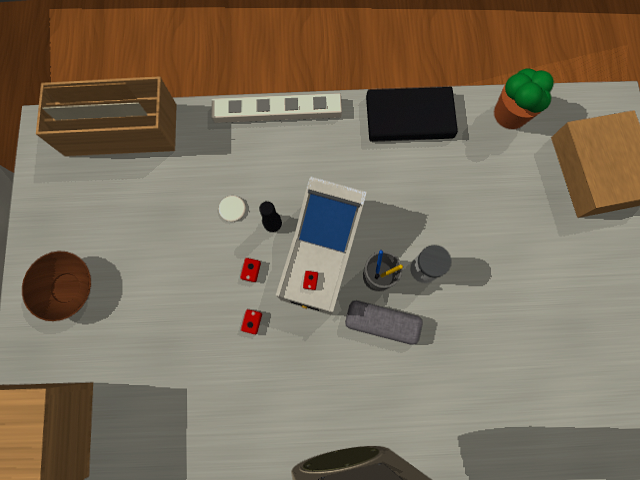

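View pics/scene0.png

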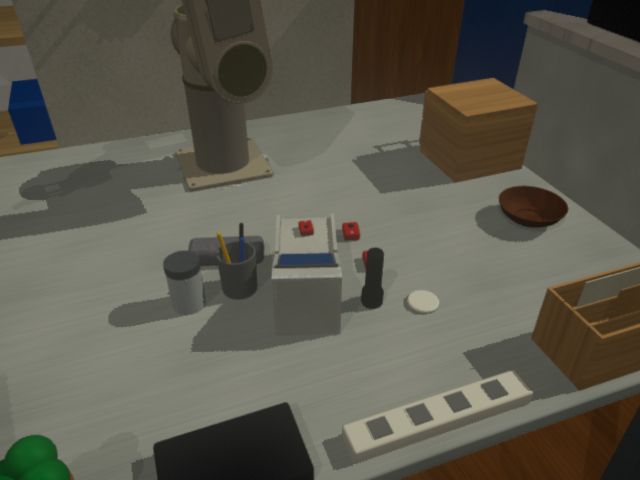

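The top view shows the box turned about -21°, with the target fob on its sill at pixel (311,280). Two look-alike fobs lie on the shelf at (252,270) and (252,322). The blue flap is around (330,222), and the flashlight, cup and glasses case stand nearby. Next I'll fit the flap and fob more accurately.

```bash
cat > fit.py <<'E'
from h import *
np.set_printoptions(precision=4,suppress=True)
def cloud(cam,mask,d):
    v,u=np.nonzero(mask&(d>0)); return np.array([px2world(cam,(a,b),d[b,a]) for a,b in zip(u,v)])
def run(cam,im,d,roi=None):
    hsv=cv2.cvtColor(im,cv2.COLOR_BGR2HSV); H,S,V=cv2.split(hsv)
    P=cloud(cam,(H>100)&(H<125)&(S>120),d); 
    P=P[(P[:,2]>.075)&(P[:,2]<.16)&(abs(P[:,0]-.6)<.1)&(abs(P[:,1]-.025)<.09)]
    c=P.mean(0);n=np.linalg.svd(P-c,full_matrices=False)[2][2];n*=np.sign(n[2])
    print('flap slope deg',np.degrees(np.arccos(n[2])),'yaw from normal',np.degrees(np.arctan2(-n[1],-n[0])))
    r=cv2.minAreaRect(P[:,:2].astype(np.float32));print('flap rect',r,len(P));b=cv2.boxPoints(r);print(b)
    F=cloud(cam,((H<8)|(H>172))&(S>150)&(V>60),d)
    F=F[(F[:,2]>.085)&(F[:,2]<.12)&(abs(F[:,0]-.5)<.12)&(abs(F[:,1]-.05)<.08)]
    if len(F)>10: print('fob',F.mean(0),np.percentile(F[:,2],90),cv2.minAreaRect(F[:,:2].astype(np.float32)),len(F))
    return P,F
if __name__=='__main__':
    run('top',cv2.imread('pics/top0.png'),np.load('topd.npy'))
E
python3 fit.py
```

```text
flap slope deg 26.172986050735368 yaw from normal -18.59397498732892
flap rect ((0.5922425389289856, 0.02776876837015152), (0.09336602687835693, 0.08505137264728546), 71.31124114990234) 2208
[[ 0.537  -0.0028]
 [ 0.6176 -0.0301]
 [ 0.6475  0.0584]
 [ 0.5669  0.0856]]Traceback (most recent call last):
  File "fit.py", line 17, in <module>
    run('top',cv2.imread('pics/top0.png'),np.load('topd.npy'))
    ~~~^^^^^^^^^^^^^^^^^^^^^^^^^^^^^^^^^^^^^^^^^^^^^^^^^^^^^^^
  File "fit.py", line 12, in run
    F=cloud(cam,((H<8)|(H>172))&(S>150)&(V>60),d)
  File "fit.py", line 4, in cloud
    v,u=np.nonzero(mask&(d>0)); return np.array([px2world(cam,(a,b),d[b,a]) for a,b in zip(u,v)])
                                                 ~~~~~~~~^^^^^^^^^^^^^^^^^^
  File "h.py", line 4, in px2world
    p=robot.camera_params(cam)
ValueError: time passes only in moves, steps and waits
```

```bash
cat > plan.py <<'E'
import sys,json
from h import *
from scipy.spatial.transform import Rotation as R
np.set_printoptions(precision=4,suppress=True)
def plan(p,yaw,n):
    "rows of equal world shift to TCP p with tool y at yaw, tool down"
    s=robot.sense(); P=np.array(s['eef_pos']);A=np.array(s['ee_rot'])
    y=np.array([np.cos(yaw),np.sin(yaw),0]);z=np.array([0,0,-1.]);T=np.column_stack([np.cross(y,z),y,z])
    rv=R.from_matrix(A.T@T).as_rotvec();p=np.array(p)
    for i in range(n):
        t=A.T@(p-P)/(n-i)/.05; r=R.from_matrix(A.T@T).as_rotvec()/(n-i)/.08
        t=np.round(t,2);r=np.round(r,2)
        P=P+A@t*.05;A=A@R.from_rotvec(r*.08).as_matrix()
        print(*t,'|',*r)
    print('end',P,A[:,1])
E
sed -i 's/    v,u=np.nonzero.*/    v,u=np.nonzero(mask\&(d>0))\n    p=robot.camera_params(cam);K=np.array([[p["fx"],0,p["cx"]],[0,p["fy"],p["cy"]],[0,0,1]])\n    n=cv2.undistortPoints(np.stack([u,v],1).astype(float)[:,None],K,np.array(p["dist"],float))[:,0]\n    if "view" in p: T=np.linalg.inv(np.array(p["view"]))\n    else:\n        s=robot.sense();E=np.eye(4);E[:3,:3]=s["ee_rot"];E[:3,3]=s["eef_pos"];T=E@np.array(p["hand_eye"])\n    z=d[v,u];return T[:3,3]+(np.c_[n[:,0],-n[:,1],-np.ones(len(n))]*z[:,None])@T[:3,:3].T/' fit.py
python3 fit.py
python3 -c "
from plan import *
plan([.509,.056,.27],np.radians(-18.7),18)"
```

```text
flap slope deg 26.17298605073531 yaw from normal -18.593974987328917
flap rect ((0.5922425389289856, 0.02776876837015152), (0.09336602687835693, 0.08505137264728546), 71.31124114990234) 2208
[[ 0.537  -0.0028]
 [ 0.6176 -0.0301]
 [ 0.6475  0.0584]
 [ 0.5669  0.0856]]
fob [0.4815 0.0656 0.1047] 0.10681414525351393 ((0.4825662672519684, 0.06557068228721619), (0.025405503809452057, 0.03666307404637337), 78.25106048583984) 212
0.56 -0.6 -0.04 | 0.0 -0.0 -0.7
0.6 -0.56 -0.04 | 0.0 -0.0 -0.7
0.63 -0.53 -0.04 | 0.0 -0.0 -0.7
0.66 -0.49 -0.04 | 0.0 -0.0 -0.7
0.68 -0.46 -0.04 | 0.0 -0.0 -0.7
0.71 -0.42 -0.04 | 0.0 -0.0 -0.7
0.73 -0.38 -0.04 | 0.0 -0.0 -0.7
0.75 -0.33 -0.04 | 0.0 -0.0 -0.7
0.77 -0.29 -0.04 | 0.0 -0.0 -0.7
0.78 -0.25 -0.04 | 0.0 -0.0 -0.7
0.79 -0.2 -0.04 | 0.0 -0.0 -0.7
0.8 -0.16 -0.04 | 0.0 -0.0 -0.7
0.81 -0.12 -0.03 | 0.0 -0.0 -0.7
0.82 -0.07 -0.04 | 0.0 -0.0 -0.7
0.82 -0.02 -0.03 | 0.0 -0.0 -0.71
0.82 0.02 -0.04 | 0.0 -0.0 -0.7
0.82 0.07 -0.03 | 0.0 -0.0 -0.71
0.81 0.12 -0.04 | 0.0 -0.0 -0.7
end [0.509  0.056  0.2702] [ 0.9472 -0.3206  0.    ]
```

Call:
carry_out --series '[{"fingers":1,"tx":0.56,"ty":-0.6,"tz":-0.04,"rz":-0.7},{"fingers":1,"tx":0.6,"ty":-0.56,"tz":-0.04,"rz":-0.7},{"fingers":1,"tx":0.63,"ty":-0.53,"tz":-0.04,"rz":-0.7},{"fingers":1,"tx":0.66,"ty":-0.49,"tz":-0.04,"rz":-0.7},{"fingers":1,"tx":0.68,"ty":-0.46,"tz":-0.04,"rz":-0.7},{"fingers":1,"tx":0.71,"ty":-0.42,"tz":-0.04,"rz":-0.7},{"fingers":1,"tx":0.73,"ty":-0.38,"tz":-0.04,"rz":-0.7},{"fingers":1,"tx":0.75,"ty":-0.33,"tz":-0.04,"rz":-0.7},{"fingers":1,"tx":0.77,"ty":-0.29,"tz":-0.04,"rz":-0.7},{"fingers":1,"tx":0.78,"ty":-0.25,"tz":-0.04,"rz":-0.7},{"fingers":1,"tx":0.79,"ty":-0.2,"tz":-0.04,"rz":-0.7},{"fingers":1,"tx":0.8,"ty":-0.16,"tz":-0.04,"rz":-0.7},{"fingers":1,"tx":0.81,"ty":-0.12,"tz":-0.03,"rz":-0.7},{"fingers":1,"tx":0.82,"ty":-0.07,"tz":-0.04,"rz":-0.7},{"fingers":1,"tx":0.82,"ty":-0.02,"tz":-0.03,"rz":-0.71},{"fingers":1,"tx":0.82,"ty":0.02,"tz":-0.04,"rz":-0.7},{"fingers":1,"tx":0.82,"ty":0.07,"tz":-0.03,"rz":-0.71},{"fingers":1,"tx":0.81,"ty":0.12,"tz":-0.04,"rz":-0.7},{"fingers":1},{"fingers":1}]'

```text
invalid input at $.series[0]: expected keys fingers, tx, ty, tz, rx, ry, rz
```

Run:
```python
from fit import *
s=robot.sense();print(s['eef_pos'],s['ee_rot'],s['time_s'])
im,d=robot.get_image('wrist');cv2.imwrite('pics/w1.png',im);np.save('w1d.npy',d)
run('wrist',im,d)
for t in ['fob','sill_edge','flap_hinge_mid','flap_edge']:
    for r in robot.mark_of('wrist',t)[:2]: print(t,r['confidence'],np.round(r['xy'],1),px2world('wrist',r['xy'],dep(d,r['xy'])))
```

```text
[ 0.1396 -0.5835  0.2357] [[ 0.9726  0.2326  0.    ]
 [ 0.2326 -0.9726 -0.    ]
 [ 0.      0.     -1.    ]] 0.6fit.py:15: RuntimeWarning: Mean of empty slice.
  c=P.mean(0);n=np.linalg.svd(P-c,full_matrices=False)[2][2];n*=np.sign(n[2])
  ret = um.true_divide(
Traceback (most recent call last):
  File "fit.py", line 15, in run
    c=P.mean(0);n=np.linalg.svd(P-c,full_matrices=False)[2][2];n*=np.sign(n[2])
                  ~~~~~~~~~~~~~~~~~~~~~~~~~~~~~~~~~~~~~~~~~^^^
IndexError: index 2 is out of bounds for axis 0 with size 0
```

View pics/w1.png

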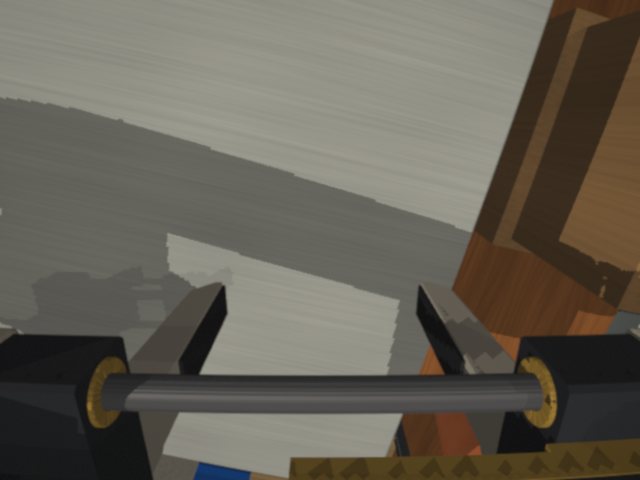

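The move was refused because every row needs all seven keys. The wrist picture therefore still shows the start position, with empty shelf and the two fingers at columns about 210 and 430.

Call:
carry_out --series '[{"fingers":1,"tx":0.56,"ty":-0.6,"tz":-0.04,"rx":0,"ry":0,"rz":-0.7},{"fingers":1,"tx":0.6,"ty":-0.56,"tz":-0.04,"rx":0,"ry":0,"rz":-0.7},{"fingers":1,"tx":0.63,"ty":-0.53,"tz":-0.04,"rx":0,"ry":0,"rz":-0.7},{"fingers":1,"tx":0.66,"ty":-0.49,"tz":-0.04,"rx":0,"ry":0,"rz":-0.7},{"fingers":1,"tx":0.68,"ty":-0.46,"tz":-0.04,"rx":0,"ry":0,"rz":-0.7},{"fingers":1,"tx":0.71,"ty":-0.42,"tz":-0.04,"rx":0,"ry":0,"rz":-0.7},{"fingers":1,"tx":0.73,"ty":-0.38,"tz":-0.04,"rx":0,"ry":0,"rz":-0.7},{"fingers":1,"tx":0.75,"ty":-0.33,"tz":-0.04,"rx":0,"ry":0,"rz":-0.7},{"fingers":1,"tx":0.77,"ty":-0.29,"tz":-0.04,"rx":0,"ry":0,"rz":-0.7},{"fingers":1,"tx":0.78,"ty":-0.25,"tz":-0.04,"rx":0,"ry":0,"rz":-0.7},{"fingers":1,"tx":0.79,"ty":-0.2,"tz":-0.04,"rx":0,"ry":0,"rz":-0.7},{"fingers":1,"tx":0.8,"ty":-0.16,"tz":-0.04,"rx":0,"ry":0,"rz":-0.7},{"fingers":1,"tx":0.81,"ty":-0.12,"tz":-0.03,"rx":0,"ry":0,"rz":-0.7},{"fingers":1,"tx":0.82,"ty":-0.07,"tz":-0.04,"rx":0,"ry":0,"rz":-0.7},{"fingers":1,"tx":0.82,"ty":-0.02,"tz":-0.03,"rx":0,"ry":0,"rz":-0.71},{"fingers":1,"tx":0.82,"ty":0.02,"tz":-0.04,"rx":0,"ry":0,"rz":-0.7},{"fingers":1,"tx":0.82,"ty":0.07,"tz":-0.03,"rx":0,"ry":0,"rz":-0.71},{"fingers":1,"tx":0.81,"ty":0.12,"tz":-0.04,"rx":0,"ry":0,"rz":-0.7},{"fingers":1,"tx":0,"ty":0,"tz":0,"rx":0,"ry":0,"rz":0},{"fingers":1,"tx":0,"ty":0,"tz":0,"rx":0,"ry":0,"rz":0}]'

```text
time_s: 3.15
eef_pos: [0.5088, 0.0557, 0.27]
ee_rot: [[0.321, 0.947, -0.001], [0.947, -0.321, -0.0], [-0.001, -0.0, -1.0]]
ft_force: [0.4, 0.6, 0.4]
gripper_width: 0.0931
finger_force: 0.0
```

Run:
```python
from fit import *
s=robot.sense();print(s['eef_pos'],s['ee_rot'],s['time_s'])
im,d=robot.get_image('wrist');cv2.imwrite('pics/w2.png',im);np.save('w2d.npy',d)
try: run('wrist',im,d)
except Exception as e: print(e)
for t in ['fob','sill_edge','flap_hinge_mid','flap_edge']:
    for r in robot.mark_of('wrist',t)[:2]: print(t,r['confidence'],np.round(r['xy'],1),px2world('wrist',r['xy'],dep(d,r['xy'])))
```

```text
[0.5088 0.0557 0.27  ] [[ 0.3207  0.9472 -0.0005]
 [ 0.9472 -0.3207 -0.0004]
 [-0.0006 -0.0003 -1.    ]] 3.15
flap slope deg 26.125508867170044 yaw from normal -18.76086085231312
flap rect ((0.5920131802558899, 0.026287510991096497), (0.09735448658466339, 0.08593972027301788), 70.79943084716797) 12223
[[ 0.5354 -0.0056]
 [ 0.6166 -0.0338]
 [ 0.6486  0.0581]
 [ 0.5674  0.0864]]
fob [0.4832 0.0673 0.1046] 0.10575331883328382 ((0.48264944553375244, 0.06650446355342865), (0.025295322760939598, 0.03464430198073387), 79.45413970947266) 1051
fob 0.95 [193.7 101.4] [0.4193 0.1922 0.0201]
fob 0.91 [291.5  67. ] [0.5236 0.19   0.0204]
sill_edge 0.89 [368.  215.8] [0.5485 0.0418 0.0911]
flap_hinge_mid 0.89 [490.9 230.7] [0.635  0.0131 0.1391]
flap_edge 0.9 [371.4 214.2] [0.5519 0.0425 0.0918]
```

View pics/w2.png

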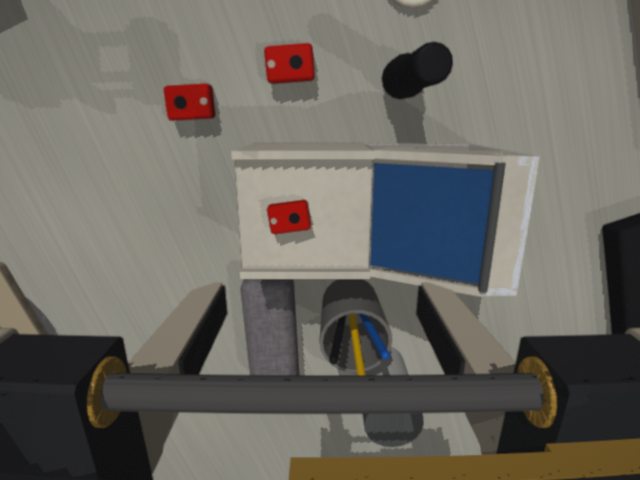

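The fob lies at (291,217) between the rails, and the flap spans columns 370–495. The TCP is already lined up, so I'll shift slightly and lower with the fob between the fingers.

Call:
carry_out --series '[{"fingers":1,"tx":0.03,"ty":-0.09,"tz":0.7,"rx":0,"ry":0,"rz":0},{"fingers":1,"tx":0,"ty":0,"tz":0.7,"rx":0,"ry":0,"rz":0},{"fingers":1,"tx":0,"ty":0,"tz":0.6,"rx":0,"ry":0,"rz":0},{"fingers":1,"tx":0,"ty":0,"tz":0.5,"rx":0,"ry":0,"rz":0},{"fingers":1,"tx":0,"ty":0,"tz":0.2,"rx":0,"ry":0,"rz":0},{"fingers":1,"tx":0,"ty":0,"tz":0,"rx":0,"ry":0,"rz":0}]'

```text
time_s: 4.15
eef_pos: [0.5049, 0.0586, 0.135]
ee_rot: [[0.321, 0.947, -0.001], [0.947, -0.321, -0.0], [-0.0, -0.001, -1.0]]
ft_force: [-0.2, 0.1, 0.7]
gripper_width: 0.0932
finger_force: 0.0
```

Run:
```python
from h import *
im,d=robot.get_image('wrist');cv2.imwrite('pics/w3.png',im)
```

```text
(no output)
```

View pics/w3.png

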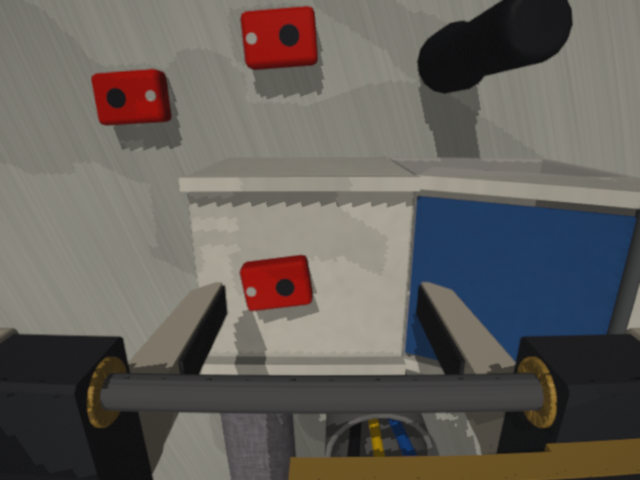

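The fob lies clear between the fingers at (277,283), and the right finger is over the flap's near edge. I'll lower, then start pushing.

Call:
carry_out --series '[{"fingers":1,"tx":0,"ty":0,"tz":0.2,"rx":0,"ry":0,"rz":0},{"fingers":1,"tx":0,"ty":0,"tz":0.2,"rx":0,"ry":0,"rz":0},{"fingers":1,"tx":0,"ty":0,"tz":0.06,"rx":0,"ry":0,"rz":0},{"fingers":1,"tx":0,"ty":0.1,"tz":0,"rx":0,"ry":0,"rz":0},{"fingers":1,"tx":0,"ty":0.1,"tz":0,"rx":0,"ry":0,"rz":0},{"fingers":1,"tx":0,"ty":0.1,"tz":0,"rx":0,"ry":0,"rz":0},{"fingers":1,"tx":0,"ty":0,"tz":0,"rx":0,"ry":0,"rz":0}]'

```text
time_s: 5.08
eef_pos: [0.5202, 0.0539, 0.1125]
ee_rot: [[0.321, 0.947, 0.001], [0.947, -0.321, -0.0], [0.0, 0.001, -1.0]]
ft_force: [0.1, 0.8, 1.2]
gripper_width: 0.093
finger_force: 0.4
```

Run:
```python
from h import *
im,d=robot.get_image('wrist');cv2.imwrite('pics/w4.png',im)
```

```text
(no output)
```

View pics/w4.png

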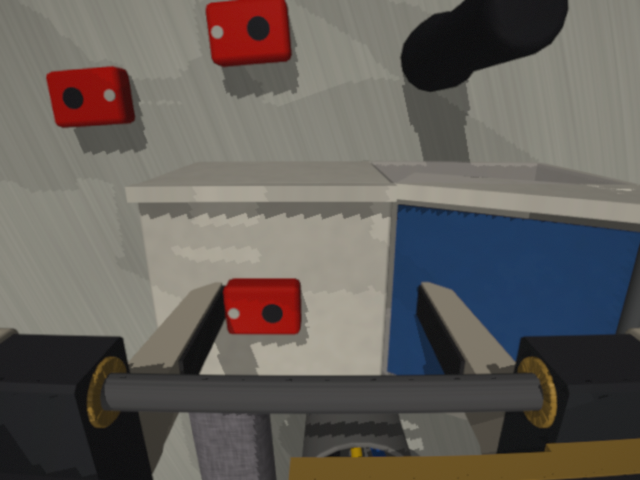

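The fob now sits flush against the rear finger at (262,306), and the front finger is pressing the flap at about column 440. I'll keep going until the flap is wide open.

Call:
carry_out --series '[{"fingers":1,"tx":0,"ty":0.12,"tz":0,"rx":0,"ry":0,"rz":0},{"fingers":1,"tx":0,"ty":0.12,"tz":0,"rx":0,"ry":0,"rz":0},{"fingers":1,"tx":0,"ty":0.12,"tz":0,"rx":0,"ry":0,"rz":0},{"fingers":1,"tx":0,"ty":0.12,"tz":0,"rx":0,"ry":0,"rz":0},{"fingers":1,"tx":0,"ty":0.12,"tz":0,"rx":0,"ry":0,"rz":0},{"fingers":1,"tx":0,"ty":0.12,"tz":0,"rx":0,"ry":0,"rz":0},{"fingers":1,"tx":0,"ty":0.1,"tz":0,"rx":0,"ry":0,"rz":0},{"fingers":1,"tx":0,"ty":0,"tz":0,"rx":0,"ry":0,"rz":0}]'

```text
time_s: 6.12
eef_pos: [0.5585, 0.0408, 0.112]
ee_rot: [[0.321, 0.947, -0.0], [0.947, -0.321, -0.0], [-0.0, -0.0, -1.0]]
ft_force: [-3.0, -0.3, 0.7]
gripper_width: 0.093
finger_force: 1.2
```

Run:
```python
from h import *
im,d=robot.get_image('wrist');cv2.imwrite('pics/w5.png',im)
```

```text
(no output)
```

View pics/w5.png

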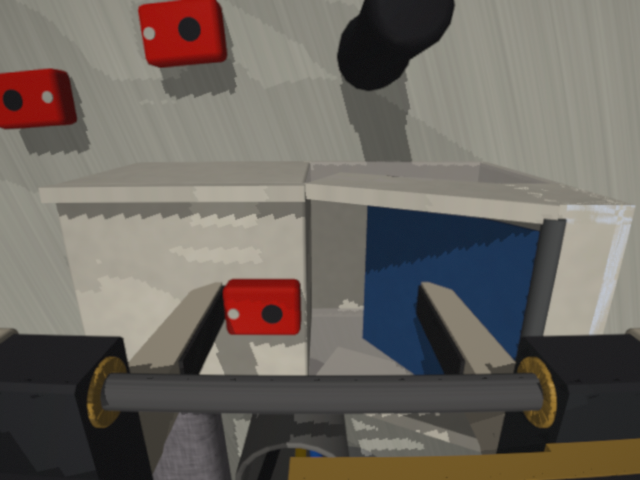

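The flap (columns 365–540) is held wide open with the bin visible below it, and the fob's front (column 301) is at the sill edge (307). I'll now close the fingers while advancing, so the front finger stays put and the rear one pushes the fob over.

Call:
carry_out --series '[{"fingers":0.96,"tx":0,"ty":0.04,"tz":0,"rx":0,"ry":0,"rz":0},{"fingers":0.92,"tx":0,"ty":0.04,"tz":0,"rx":0,"ry":0,"rz":0},{"fingers":0.88,"tx":0,"ty":0.04,"tz":0,"rx":0,"ry":0,"rz":0},{"fingers":0.84,"tx":0,"ty":0.04,"tz":0,"rx":0,"ry":0,"rz":0},{"fingers":0.8,"tx":0,"ty":0.04,"tz":0,"rx":0,"ry":0,"rz":0},{"fingers":0.76,"tx":0,"ty":0.04,"tz":0,"rx":0,"ry":0,"rz":0},{"fingers":0.72,"tx":0,"ty":0.04,"tz":0,"rx":0,"ry":0,"rz":0},{"fingers":0.68,"tx":0,"ty":0.04,"tz":0,"rx":0,"ry":0,"rz":0},{"fingers":0.64,"tx":0,"ty":0.04,"tz":0,"rx":0,"ry":0,"rz":0},{"fingers":0.6,"tx":0,"ty":0.04,"tz":0,"rx":0,"ry":0,"rz":0},{"fingers":0.56,"tx":0,"ty":0.04,"tz":0,"rx":0,"ry":0,"rz":0},{"fingers":0.52,"tx":0,"ty":0.04,"tz":0,"rx":0,"ry":0,"rz":0},{"fingers":0.52,"tx":0,"ty":0,"tz":0,"rx":0,"ry":0,"rz":0},{"fingers":0.52,"tx":0,"ty":0,"tz":0,"rx":0,"ry":0,"rz":0}]'

```text
time_s: 7.92
eef_pos: [0.5812, 0.0332, 0.1123]
ee_rot: [[0.321, 0.947, 0.0], [0.947, -0.321, -0.0], [0.0, 0.0, -1.0]]
ft_force: [-2.7, -0.0, 1.3]
gripper_width: 0.0485
finger_force: 1.3
```

Run:
```python
from h import *
im,d=robot.get_image('wrist');cv2.imwrite('pics/w6.png',im)
```

```text
(no output)
```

View pics/w6.png

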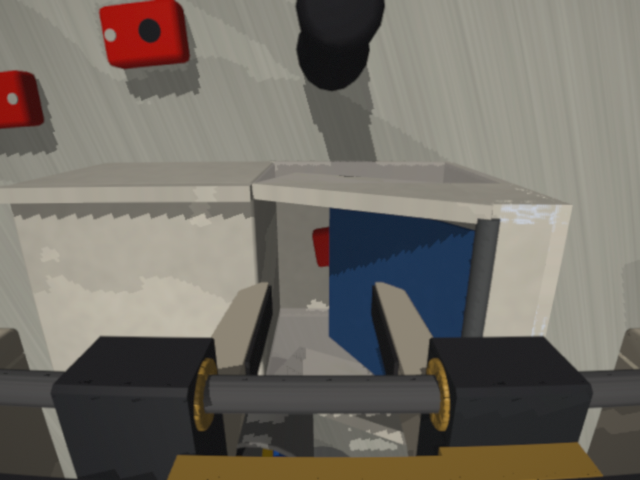

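The fob has dropped into the bin; part of it shows under the flap edge at (322,247). I'll lift straight up so the flap shuts.

Call:
carry_out --series '[{"fingers":0.52,"tx":0,"ty":0,"tz":-0.15,"rx":0,"ry":0,"rz":0},{"fingers":0.52,"tx":0,"ty":0,"tz":-0.15,"rx":0,"ry":0,"rz":0},{"fingers":0.52,"tx":0,"ty":0,"tz":-0.2,"rx":0,"ry":0,"rz":0},{"fingers":0.52,"tx":0,"ty":0,"tz":-0.2,"rx":0,"ry":0,"rz":0},{"fingers":0.52,"tx":0,"ty":-0.1,"tz":-0.3,"rx":0,"ry":0,"rz":0},{"fingers":0.52,"tx":0,"ty":-0.3,"tz":-0.6,"rx":0,"ry":0,"rz":0},{"fingers":0.52,"tx":0,"ty":-0.6,"tz":-0.8,"rx":0,"ry":0,"rz":0},{"fingers":0.52,"tx":0,"ty":-0.6,"tz":-0.8,"rx":0,"ry":0,"rz":0},{"fingers":0.52,"tx":0,"ty":0,"tz":0,"rx":0,"ry":0,"rz":0},{"fingers":0.52,"tx":0,"ty":0,"tz":0,"rx":0,"ry":0,"rz":0}]'

```text
time_s: 9.22
eef_pos: [0.5053, 0.0589, 0.2726]
ee_rot: [[0.32, 0.947, 0.001], [0.947, -0.32, -0.0], [0.0, 0.001, -1.0]]
ft_force: [0.2, -0.6, -1.2]
gripper_width: 0.0485
finger_force: 0.0
```

Run:
```python
from fit import *
im,d=robot.get_image('wrist');cv2.imwrite('pics/w7.png',im)
run('wrist',im,d)
print(robot.sense()['ft_force'],robot.sense()['time_s'])
```

```text
flap slope deg 26.03757248180765 yaw from normal -18.854246954426856
flap rect ((0.5919721722602844, 0.027847398072481155), (0.09412969648838043, 0.08558307588100433), 71.42089080810547) 11992
[[ 0.5364 -0.0031]
 [ 0.6175 -0.0304]
 [ 0.6475  0.0588]
 [ 0.5664  0.0861]]
[-0.865   0.8512 -0.5747] 9.275
```

View pics/w7.png

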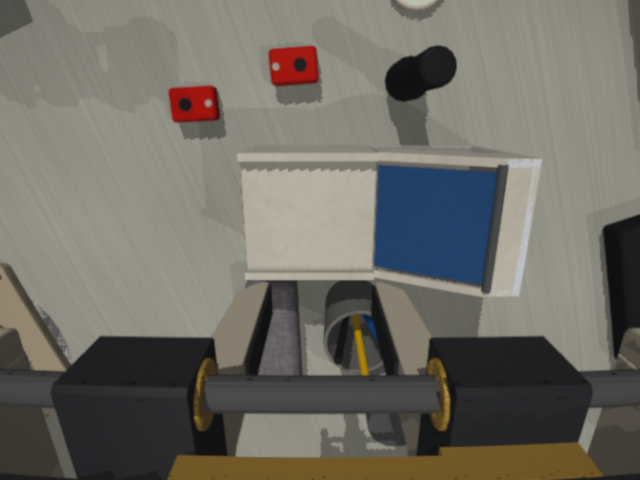

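The sill (245–375, 170–275) is empty and the flap is shut at 26° slope. The other objects stand where they did, and the robot touches nothing.

```bash
python3 -c "
from station import robot
print(robot.job_done())"
```

```text
the job is handed in; nothing more can be done
None
```

The red fob is inside the drop box, the flap is shut again, the other things look undisturbed in the last picture, and the job was handed in at about 9.3 s; no verdict came back.

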